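Close the service well of the buffet counter

ROBOT

A 6-joint arm with a two-finger parallel gripper is mounted at the origin on the work surface. World frame = base frame: x ahead of the robot, y to its left, z up, the work surface at z = 0. Lengths are in m, angles in rad, forces in N, time in s.
With the tool pointing down it reaches from about 0.425 to 0.95 m from the base axis. Payload 3.5 kg.
Tool frame: the origin (TCP) lies midway between the tips of the shut fingers; the grasp point (between the pads) lies 19 mm behind it; z points along the fingers, y is the line along which they close (so a half turn about z gives the same grasp; the last joint's range is limited). The gripper opens to 85 mm and grips with 20 to 120 N. Pads are 22 mm wide; open, the fingers measure 114 mm over their backs; the gripper's body (76 mm by 85 mm) begins 54 mm behind the grasp point. The pads swing forward as they close: fully open they stand 13 mm farther back than shut.
Start: joints at [-1.491, 0.286, 1.577, -0, 1.279, -0.15], TCP at [0.154, -0.657, 0.231] pointing down, gripper open.
Joint ranges: [-2.77, 2.77], [-0.9, 2.22], [0.21, 2.48], [-1.53, 4.67], [0.24, 2.81], [-2.84, 2.84]. Speed limits (rad/s): [2.79, 2.79, 3.14, 3.14, 3.14, 3.14].

INTERFACE

Orientations are given as a unit quaternion [x, y, z, w].
In Python, from plant import get_state, read_camera, ctrl gives the robot as it stands.
- The arm moves only by the shell command python3 -m crank 'ROWS' [FORCE]. ROWS is JSON, a list of rows, each a list of 3 entries, a list of its own where there are three numbers: the shift along the tool's x, y, z in mm, then the turn about the tool's z in degrees, then the closure in counts, from 0 (fully open) to 255 (shut). In form: [[[tx, ty, tz], yaw, claw], ...]. A call has 1 to 10 rows; each row is the pose to reach, as a shift and turn from the pose commanded when the call began, along the tool's axes at that moment; what a row does not reach only later rows make up. A row lasts 1/10 s, in which the tool goes at most 50 mm and 8.59 degrees, less where a joint would pass 70% of its speed; a pose out of reach is approached as far as the arm can. A call with a gripper value outside its range is refused whole. The fingers move at their own pace and stop on an object; FORCE is the grip in N (left out, the last holds). Time passes only in rows, so rows that repeat a pose let the fingers close. It gives the time, the measured TCP pose, the force, the opening and the grip force at its end, in the units of the state.
- get_state(): the state, without advancing time (a new reading comes with each control period).
- read_camera(name): name is "side" or "top" or "wrist"; returns a dict with "frame" (420x560x3 uint8, blue, green, red), "range_z" (420x560 float32, m along the optical axis (not along the pixel's ray), 0 where there is no reading), "vfov" (degrees; the focal length in pixels is half the picture's height over the tangent of half this angle, whatever the lens; pixels are square), "cx", "cy" (the principal point, pixels), "origin" and "orientation" of the camera in the world. Camera axes: x right, y down, z forward; pixel columns grow to the right and rows downward; lengths in m; the calibration is good to about 2 mm. A picture is of the moment at which its call begins.
- ctrl.sign_off(): hands the job in; it is judged then, once.
The state is a dict: "time": time; "qpos": joint angles; "dq": joint speeds; "joint_efforts": joint torques, N m; "eef_pos": TCP position; "tcp_rot": TCP orientation; "contact_force": force on the tool from outside, world axes, zero at the start; "wrist_torque": the same for the moment, N m; "opening": opening from 0.0 (shut) to 1.0 (fully open); "finger_force": force on a finger pad.
Only numpy, scipy, OpenCV 4.12 (cv2) and the standard library are available. Lean on these libraries where they do the work, as an engineer would, in place of code of your own. Each camera call takes 0.05 s, during which the arm holds its last target. There are 200 camera calls.

TASK

Close the heater well in the buffet counter: draw its metal cover plate out from under the wooden display riser until the plate's bar handle is well clear of the riser, and let go of it lying flat on the counter. Then take it by the bar handle, lift it, and lower it over the well's two locating pins, either way round, until it rests flush on the collar; do not let it drop, and leave the dish with the tongs, the cup and the jar where they are.

Things in the scene. Friction and masses are not known exactly. Their poses are not given: they have to be found in the camera images.
- cover: The loose cover plate, plain aluminium, 180 x 130 x 6 mm, about 0.3 to 0.65 kg. Origin: centre of its underside; x along the 180 mm side, y along the 130 mm side, z up. At x = -90 mm a tongue 26 mm wide and 6 mm thick runs out to x = -125 mm and ends in an upturned lip. A dark steel bar handle bridges the middle. Two round through holes, 14 mm diameter, at (+72, +47) and (-72, -47) mm. It starts flat on the counter under the riser, handle covered, lip sticking out in the open
- cover_handle (a point): Middle of the bar handle of the cover: a bar 76 mm long along the cover's y, 14 mm thick along x, 18 mm high; its centre lies 35 mm above the cover's underside (bar from 26 to 44 mm), straight above the cover's origin. It stands on two posts, 12 mm in x by 10 mm in y, centred 32 mm either side of its middle; the space under its middle 50 mm is open
- cover_lip (a point): A point in the upturned lip of the cover, 120 mm from the cover's origin along its -x, 22 mm above its underside. The lip is 26 mm wide along the cover's y, 10 mm thick along x, and reaches 32 mm above the underside; the tongue below it is just as wide
- hole0 (a point): Centre of the cover's hole at (+72, +47) mm, at the underside
- hole1 (a point): Centre of the cover's hole at (-72, -47) mm, at the underside
- well: The well, fixed: a raised steel collar 200 x 150 mm outside, 25 mm high, its rim 30 mm wide, with a dark heater recess inside. Origin: centre of its underside on the counter; x along the 200 mm side, y along the 150 mm side, z up. Seated, the cover's underside is 25 mm above the counter, its centre over the collar's centre and its x axis along the collar's x or opposite to it (both fit)
- pin0 (a point): Foot of the locating pin at (+72, +47) mm in the well's frame, on the collar's top (25 mm above the counter). Both pins are 10 mm in diameter and stand 24 mm above the collar; the top 8 mm taper to 5 mm
- pin1 (a point): Foot of the other, identical pin at (-72, -47) mm
- riser: The display riser, fixed: a wooden bridge 240 mm long (x) by 260 mm wide (y), top at 90 mm, underside of its board at 75 mm, side panels 14 mm thick standing 115 to 129 mm either side of its middle, both ends open, crockery on top up to 140 mm high. Origin: centre of its footprint on the counter. Its -x end is where the cover's lip sticks out and towards which the cover is drawn; lifting the cover while its rear edge is still under the board jams it
- riser_edge (a point): Middle of the riser's -x edge, at the underside of the board (120 mm from the riser's origin along its -x, 75 mm above the counter)
- dish: Bystander: white plate, 160 mm across, with steel serving tongs lying across it (240 mm long, fixed to it), 26 mm high in all; origin at the centre of its underside
- ramekin: Bystander: white cup, 76 mm across, 45 mm high; origin at the centre of its underside
- jar: Bystander: glass jar with a steel cap, 72 mm across, 110 mm high; origin at the centre of its underside

How it is judged:
On the way, in this order (a step that is already met when the one before it is completed fails the run):
1. the cover lies flat on the counter, let go, its handle at least 30 mm out past the riser's edge (x of cover_handle in the frame of riser below -0.15 m and height (world z) of cover below 0.004 m and angle between cover's own z axis and vertical below 0.04 rad and contact force between the fingers and cover below 0.1 N and linear speed of cover below 0.02 m/s), for 0.2 s.
2. the cover is lifted clear, held by its bar handle (height (world z) of cover above 0.03 m and contact force between the fingers and cover above 1 N and distance between the grasp point and cover_handle below 0.04 m), for 0.2 s.
At the end, for the whole second after the job is handed in: The cover rests on the collar with both pins through its holes (each hole within 4 mm of a pin's axis), its underside within about 2 mm of the collar's top, tilted less than 0.02 rad, at rest (((horizontal distance between hole0 and pin0 below 0.004 m and horizontal distance between hole1 and pin1 below 0.004 m) or (horizontal distance between hole0 and pin1 below 0.004 m and horizontal distance between hole1 and pin0 below 0.004 m)) and z of cover in the frame of well between 0.022 and 0.027 m and angle between cover's own z axis and vertical below 0.02 rad and linear speed of cover below 0.01 m/s); the robot touches nothing.
It fails at once if the cover is let fall (moves faster than 0.4 m/s while no finger touches it) (contact force between the fingers and cover below 0.05 N and linear speed of cover above 0.4 m/s).
It fails at once if a bystander (dish with tongs, ramekin or jar) is moved more than 30 mm (distance of any of dish, ramekin, jar from where it was at the start of the episode above 0.03 m).
It also fails if it takes over 61 s, if anything falls off the work surface, if the arm or the gripper's body presses on something with over 40 N, if the wrist force passes 120 N, or if a joint passes its speed limit or range.

## Working session

There is one attempt and no reset: what is moved stays moved. The work goes in short steps, Python scripts to look and compute and a shell command to move; the robot and the scene stay as the last step left them, time stands still between calls to the robot, and variables do not carry over. Pictures are saved under pics/ and viewed, at most 10 in all, crops included, and the job is handed in when it is done.

```bash
mkdir -p pics; ls; cat > h.py <<'E'
import numpy as np, cv2
from scipy.spatial.transform import Rotation as R
from plant import get_state, read_camera, ctrl
def foc(c): return c["frame"].shape[0]/2/np.tan(np.radians(c["vfov"])/2)
def cloud(c):
    f=foc(c); h,w=c["range_z"].shape; u,v=np.meshgrid(np.arange(w),np.arange(h)); z=c["range_z"]
    p=np.stack([(u-c["cx"])/f*z,(v-c["cy"])/f*z,z],-1)
    return p@R.from_quat(c["orientation"]).as_matrix().T+np.array(c["origin"])
def ray(c,u,v,h):
    f=foc(c); d=R.from_quat(c["orientation"]).as_matrix()@np.array([(u-c["cx"])/f,(v-c["cy"])/f,1.])
    o=np.array(c["origin"]); return o+d*(h-o[2])/d[2]
E
python3 - <<'E'
from h import *
for n in ["top","side"]:
    c=read_camera(n); cv2.imwrite(f"pics/{n}0.png",c["frame"]); np.savez(f"{n}0.npz",**c)
    print(n,c["origin"],c["orientation"],c["vfov"],c["cx"],c["cy"],c.keys())
s=get_state(); print(s)
E
```

```text
pics
top [0.35681217 0.05843481 1.73470342] [ 0.71365667 -0.6965918   0.05553458 -0.04868192] 43.7298772373517 277.86836796697145 210.76145155185296 dict_keys(['frame', 'range_z', 'vfov', 'cx', 'cy', 'origin', 'orientation'])
side [0.550617   1.16709014 0.95839275] [-0.01817337  0.90142181 -0.43224461  0.01652388] 46.31872294449522 282.5712691044357 211.27145305781227 dict_keys(['frame', 'range_z', 'vfov', 'cx', 'cy', 'origin', 'orientation'])
{'time': 0.1, 'qpos': array([-1.49100233e+00,  2.87123296e-01,  1.57804106e+00, -1.53348270e-05,
        1.27860297e+00, -1.49990133e-01]), 'dq': array([ 0.00078129, -0.00213193, -0.00315767,  0.00179984,  0.00235871,
        0.00207008]), 'joint_efforts': array([ 4.43169283e-04, -4.07298124e+01, -2.93697435e+01, -1.67579019e-04,
        3.41789892e-03, -4.43842211e-06]), 'eef_pos': array([ 0.15372633, -0.65664645,  0.23004902]), 'tcp_rot': array([ 9.93406322e-01,  1.14641600e-01,  3.08199522e-05, -1.08692088e-03]), 'contact_force': array([ 0.5837055 , -0.36182331, -0.55819143]), 'wrist_torque': array([-0.00323222,  0.00100173, -0.00494012]), 'finger_force': 0.0, 'opening': 0.9977516263132983}
```

View pics/top0.png

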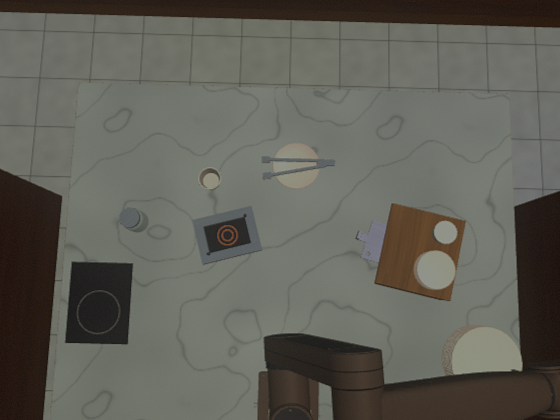

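View pics/side0.png

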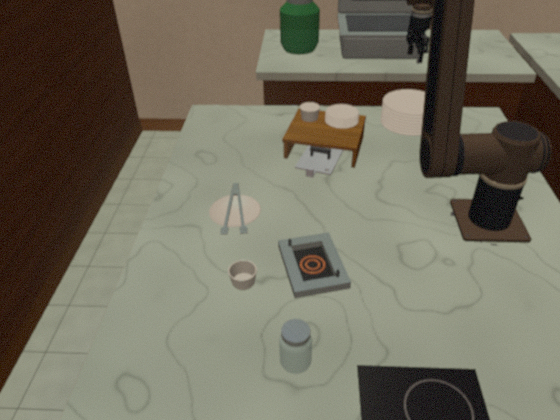

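The top view shows the riser (wood) near (420,252), the lavender cover with its lip at (360,236), the well at (227,235) with pins near (245,216) and (208,254), the dish at (297,165), the cup at (209,178) and the jar at (133,218). The side view shows the lip at about (310,172) and the handle under the board at (320,153).

```bash
python3 - <<'E'
from h import *
c=dict(np.load("top0.npz")); P=cloud(c); z=P[...,2]; f=c["frame"].astype(int)
print("counter z",np.median(z[260:320,200:240]))
def box(m,h,name):
    n,l,s,_=cv2.connectedComponentsWithStats(m.astype(np.uint8)); i=1+np.argmax(s[1:,4]); m=l==i
    ys,xs=np.nonzero(m); W=np.array([ray(c,u,v,h)[:2] for u,v in zip(xs,ys)]).astype(np.float32)
    r=cv2.minAreaRect(W*1000); print(name,s[i],"zmed",np.median(z[m]),"rect mm",r,'\n',cv2.boxPoints(r).round(0).tolist())
roi=np.zeros(z.shape,bool); roi[195:275,180:270]=1
box(roi&(z>0.015)&(z<.06),.025,"well")
roi[:]=0; roi[195:305,370:470]=1
box(roi&(z>.07)&(z<.15),.09,"riser")
roi[:]=0; roi[215:270,352:392]=1
b,g,r=f[...,0],f[...,1],f[...,2]
m=roi&(b>g+8)&(z<.06); box(m,.006,"cover vis")
ys,xs=np.nonzero(m); 
for y in range(ys.min(),ys.max()+1):
    k=xs[ys==y]; print(y,k.min(),k.max(),(z[y,k.min():k.min()+8]*1000).round(0))
for n,(u,v,h) in dict(dish=(297,165,.01),ram=(209,178,.045),jar=(133,218,.11)).items(): print(n,ray(c,u,v,h))
E
```

```text
counter z 0.0007620029922521532
well [ 192  206   70   58 1643] zmed 0.02550418589298853 rect mm ((528.9218139648438, 211.93997192382812), (151.25735473632812, 199.9756622314453), 15.184284210205078) 
 [[430.0, 289.0], [482.0, 96.0], [628.0, 135.0], [576.0, 328.0]]
riser [ 374  203   91   98 6307] zmed 0.09255237577183939 rect mm ((484.99798583984375, -404.8542175292969), (241.8308868408203, 260.4163513183594), 77.51575469970703) 
 [[332.0, -495.0], [586.0, -551.0], [638.0, -315.0], [384.0, -259.0]]
cover vis [357 221  29  42 657] zmed 0.0070291583441024486 rect mm ((523.8977661132812, -261.3885498046875), (85.72705078125, 130.69866943359375), 77.2170181274414) 
 [[451.0, -289.0], [578.0, -318.0], [597.0, -234.0], [470.0, -205.0]]
221 373 374 [12.  7.  2.  8.  2.  3.  2.  9.]
222 372 377 [ 5. 11. 13. 13. 15.  4.  5.  6.]
223 372 380 [13. 11.  2.  5. 11.  4.  9. 12.]
224 372 383 [10.  6.  1. 12. 15.  3. 11.  7.]
225 371 385 [12. 12.  3.  4.  5.  5.  2.  6.]
226 371 385 [ 3.  8. 13.  4.  6.  9.  2.  5.]
227 371 385 [ 6.  5. 10.  5. -1.  5. 15.  5.]
228 371 385 [ 9.  8.  4.  8. 11. 12. 
[... 993 characters left out ...]
4.  7.  7.]
251 363 380 [   8.    4.    5.    6.    2. 1735.    7.    0.]
252 363 380 [ 2. -1. -3. -1. -2. -1.  5.  3.]
253 362 379 [12.  7. 12. 12. -2.  4. -1.  9.]
254 362 379 [ 6.  3. 14.  3. -1.  5. -2. 11.]
255 362 379 [10. -3.  8.  8.  0.  3.  8. 10.]
256 361 379 [-0.  8.  8. 11. -2.  9.  5. -0.]
257 363 378 [ 1.  8. 13. 10. 11.  7. 10.  5.]
258 366 378 [ 4.  7. -1.  9.  8.  1. 11.  8.]
259 369 378 [ 7.  8.  4. 14.  5.  9. 14. -2.]
260 372 378 [ 9.  8. 10.  9.  6.  7. -2. 89.]
261 374 378 [ 6.  3.  7. 10. 10. 81. 93. 85.]
262 377 377 [ 7. 78. 84. 89. 93. 86. 92. 93.]
dish [ 0.77111566 -0.01626461  0.01      ]
ram [0.71134946 0.27403055 0.045     ]
jar [0.56424597 0.49718157 0.11      ]
```

```bash
cat >> h.py <<'E'
def ang():
    x=R.from_quat(get_state()["tcp_rot"]).as_matrix()[:,0]; return np.degrees(np.arctan2(x[1],x[0]))
def go(p,a=None):
    "tool-frame shift mm to world point p (m), and yaw deg so tool x points along angle a (mod 180)"
    s=get_state(); T=R.from_quat(s["tcp_rot"]).as_matrix(); d=T.T@(np.array(p)-s["eef_pos"])*1000
    y=None if a is None else round(((ang()-a+90)%180)-90,1)
    print("pos",s["eef_pos"].round(4),"ang",ang().round(2),"shift",d.round(1),"yaw",y,"t",s["time"])
E
python3 - <<'E'
from h import *
c=dict(np.load("top0.npz"))
for q in [(360,231,.032),(357,237.5,.032),(359,234.5,.032),(373,221,.006),(361,256,.006)]: print(q,ray(c,*q).round(4))
L=ray(c,359,234.5,.032); go([L[0],L[1],.2],77.7)
E
```

```text
(360, 231, 0.032) [ 0.5497 -0.2258  0.032 ]
(357, 237.5, 0.032) [ 0.5281 -0.2159  0.032 ]
(359, 234.5, 0.032) [ 0.5381 -0.2225  0.032 ]
(373, 221, 0.006) [ 0.5873 -0.2735  0.006 ]
(361, 256, 0.006) [ 0.4697 -0.2334  0.006 ]
pos [ 0.1537 -0.6566  0.23  ] ang 13.17 shift [ 473.2 -335.1   30.9] yaw -64.5 t 0.1
```

```bash
python3 -m crank '[[[47,-33,0],-6.4,0],[[95,-67,0],-12.9,0],[[142,-100,0],-19.3,0],[[189,-134,0],-25.8,0],[[237,-168,0],-32.2,0],[[284,-201,0],-38.7,0],[[331,-235,0],-45,0],[[378,-268,0],-51.5,0],[[425,-301,15],-58,0],[[473,-335,30],-64.5,0]]' 40; python3 -m crank '[[[45,58,0],0,0],[[45,58,0],0,0],[[45,58,0],0,0],[[0,0,0],0,0],[[0,0,0],0,0],[[0,0,0],0,0]]' | tail -0
python3 - <<'E'
from h import *
c=read_camera("wrist"); cv2.imwrite("pics/w1.png",c["frame"]); np.savez("w1.npz",**c); print(c["origin"]); go([.5381,-.2225,.2])
E
```

```text
time: 1.1
eef_pos: [0.4856, -0.2821, 0.2164]
tcp_rot: [0.777, 0.629, 0.0, 0.001]
contact_force: [0.8, -0.7, -0.2]
opening: 0.998
finger_force: 0.0
[ 0.50005376 -0.20763543  0.3580538 ]
pos [ 0.4828 -0.2846  0.2158] ang 77.49 shift [72.6 40.6 15.8] yaw None t 1.75Exception ignored on flushing sys.stdout:
BrokenPipeError: [Errno 32] Broken pipe
```

View pics/w1.png

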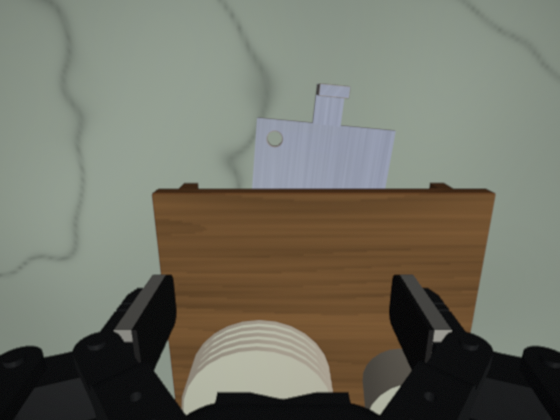

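Wrist view: the lip's top is at (317–349, 84–96), the plate's front edge runs from (257,118) to (394,130), and hole1 is at (275,138). The plate is turned a few degrees relative to the riser.

```bash
python3 - <<'E'
from h import *
c=dict(np.load("w1.npz")); P=cloud(c); z=P[...,2]
A=ray(c,257,118,.006)[:2];B=ray(c,394,130,.006)[:2];H=ray(c,275,138,.006)[:2]
print("width",np.linalg.norm(A-B)); e=(B-A)/np.linalg.norm(B-A); 
d=np.array([-e[1],e[0]]); print("d ang",np.degrees(np.arctan2(d[1],d[0])))
O=(A+B)/2-d*.090; print("origin",O,"lip",O+d*.12,"hole pred", O+d*.072, H)
m=(z>.024)&(z<.045); m[110:]=0; m[:,:300]=0; m[:,370:]=0
ys,xs=np.nonzero(m); print("lip depth",P[m].mean(0),m.sum(),xs.min(),xs.max(),ys.min(),ys.max(), z[m].max())
E1=ray(c,153,191,.09)[:2];E2=ray(c,494,191,.09)[:2]; print("riser edge",E1,E2,np.linalg.norm(E1-E2),(E1+E2)/2)
e2=(E2-E1)/np.linalg.norm(E2-E1); n=np.array([-e2[1],e2[0]]); print("riser ang",np.degrees(np.arctan2(n[1],n[0])),"cover in riser",(O-(E1+E2)/2)@n,(O-(E1+E2)/2)@e2)
L=P[m].mean(0)[:2]; ga=np.degrees(np.arctan2(d[1],d[0])); go([L[0],L[1],.09],ga); go([L[0],L[1],.008],ga)
E
```

```text
width 0.12831130357367182
d ang 72.6087004228393
origin [ 0.50478954 -0.33530226] lip [ 0.54065705 -0.22078797] hole pred [ 0.52631004 -0.26659368] [ 0.48265556 -0.25176903]
lip depth [ 0.54056274 -0.22050211  0.03177605] 385 318 349 83 98 0.03428820956133216
riser edge [ 0.38872064 -0.2599047 ] [ 0.63815056 -0.31510307] 0.25546455855676264 [ 0.5134356  -0.28750388]
riser ang 77.52165829090261 cover in riser -0.048537426506062714 0.0018859996068322702
pos [ 0.4828 -0.2846  0.2158] ang 77.49 shift [ 75.   42.6 125.8] yaw 4.9 t 1.75
pos [ 0.4828 -0.2846  0.2158] ang 77.49 shift [ 75.   42.6 207.8] yaw 4.9 t 1.75
```

```bash
python3 -m crank '[[[30,17,30],2,0],[[60,34,60],4.9,0],[[75,42.6,90],4.9,0],[[75,42.6,126],4.9,0],[[75,42.6,126],4.9,0],[[75,42.6,126],4.9,0]]'; python3 - <<'E'
from h import *
go([.5406,-.2206,.006],72.6)
E
```

```text
time: 2.35
eef_pos: [0.5419, -0.2194, 0.0899]
tcp_rot: [0.805, 0.593, -0.0, -0.001]
contact_force: [0.4, -0.2, 0.3]
opening: 0.997
finger_force: 0.0
pos [ 0.5419 -0.2194  0.0899] ang 72.77 shift [-1.6 -0.8 83.9] yaw 0.2 t 2.35
```

```bash
python3 -m crank '[[[-1,-1,40],0,0],[[-1,-1,70],0,0],[[-1,-1,82],0,0],[[-1,-1,82],0,120],[[-1,-1,82],0,200],[[-1,-1,82],0,255],[[-1,-1,82],0,255],[[-1,-1,82],0,255],[[-1,-1,82],0,255]]' 40
```

```text
time: 3.25
eef_pos: [0.5419, -0.2209, 0.0102]
tcp_rot: [0.805, 0.593, 0.0, 0.001]
contact_force: [-1.4, 0.6, 5.9]
opening: 0.29
finger_force: 40.5
```

```bash
python3 -m crank '[[[5,0,0],0,255],[[20,0,0],0,255],[[40,0,0],0,255],[[60,0,0],0,255],[[80,0,0],0,255],[[100,0,0],0,255],[[120,0,0],0,255],[[140,0,0],0,255],[[158,0,0],0,255],[[168,0,0],0,255]]'; python3 -m crank '[[[0,0,0],0,255],[[0,0,0],0,255]]'
```

```text
time: 4.25
eef_pos: [0.5921, -0.0608, 0.0102]
tcp_rot: [0.804, 0.594, -0.0, 0.002]
contact_force: [-3.1, -7.6, 6.5]
opening: 0.296
finger_force: 40.4
time: 4.45
eef_pos: [0.5925, -0.0595, 0.0102]
tcp_rot: [0.805, 0.594, 0.002, 0.001]
contact_force: [0.8, 1.2, 5.1]
opening: 0.295
finger_force: 40.4
```

Drawn out; release gently, rise, then back off to where the wrist camera sees the whole cover.

```bash
python3 -m crank '[[[0,0,0],0,200],[[0,0,0],0,100],[[0,0,0],0,0],[[0,0,0],0,0],[[0,0,0],0,0],[[0,0,-20],0,0],[[0,0,-60],0,0],[[-20,0,-110],0,0],[[-60,0,-160],0,0],[[-100,0,-200],0,0]]'; python3 -m crank '[[[-60,0,-15],0,0],[[-100,0,-15],0,0],[[-100,0,-15],0,0],[[-100,0,-15],0,0],[[-100,0,-15],0,0]]'
python3 - <<'E'
from h import *
c=read_camera("wrist"); cv2.imwrite("pics/w2.png",c["frame"]); np.savez("w2.npz",**c); print(c["origin"],get_state()["eef_pos"])
E
```

```text
time: 5.45
eef_pos: [0.5657, -0.1398, 0.1927]
tcp_rot: [0.805, 0.594, 0.0, 0.001]
contact_force: [-0.0, 0.4, -0.1]
opening: 1.002
finger_force: 0.0
time: 5.95
eef_pos: [0.536, -0.234, 0.2047]
tcp_rot: [0.805, 0.593, -0.0, -0.001]
contact_force: [-0.3, 0.7, 0.4]
opening: 0.994
finger_force: 0.0
[ 0.56064775 -0.15849122  0.3473428 ] [ 0.53624048 -0.23362935  0.20472858]
```

View pics/w2.png

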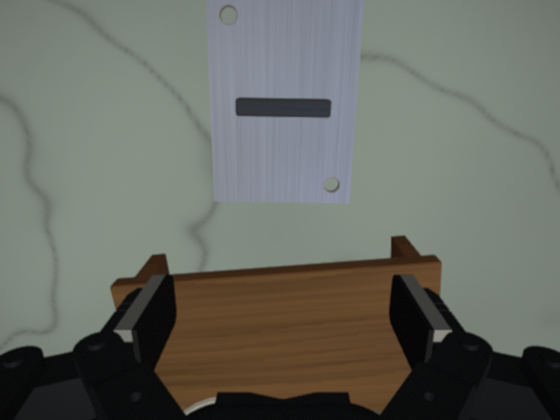

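The handle bar is at (236–330, 97–117) and the holes are at (229,15) and (331,184). The rear plate edge (row 203) is well clear of the riser. I'll measure it and set the grasp yaw, viewing cover and pins from the same relative yaw so camera bias cancels.

```bash
python3 - <<'E'
from h import *
c=dict(np.load("w2.npz"))
h1=ray(c,229,15,.006)[:2];h0=ray(c,331,184,.006)[:2]
print("dist (172.0)",np.linalg.norm(h1-h0)); O=(h0+h1)/2
v=h0-h1; d=np.degrees(np.arctan2(v[1],v[0]))-np.degrees(np.arctan2(94,144))
print("O",O,"handle",ray(c,283.5,105,.044),"cover +x ang",d,"lip ang",d+180)
E0=np.array([.5134,-.2875]);n=np.array([np.cos(np.radians(77.5)),np.sin(np.radians(77.5))]);print("past edge",(O-E0)@n)
a=d+90; u=np.array([np.cos(np.radians(a)),np.sin(np.radians(a))]); T=O-.08*u
print(a); go([T[0],T[1],.215],a)
E
```

```text
dist (172.0) 0.17038688365256074
O [ 0.55653496 -0.17412182] handle [ 0.55708959 -0.17227531  0.044     ] cover +x ang -108.29075086598077 lip ang 71.70924913401923
past edge 0.12002677976375835
-18.29075086598077
pos [ 0.5362 -0.2336  0.2047] ang 72.84 shift [ 64.4 -78.2 -10.1] yaw -88.9 t 6.0
```

```bash
python3 -m crank '[[[15,0,-10],8,0],[[30,-10,-10],16,0],[[50,-30,-10],24,0],[[64,-50,-10],32,0],[[64,-78,-10],40,0],[[64,-78,-10],48,0],[[64,-78,-10],56,0],[[64,-78,-10],64,0],[[64,-78,-10],72,0],[[64,-78,-10],80,0]]'; python3 -m crank '[[[0,0,0],8,0],[[0,0,0],11,0],[[0,0,0],11,0],[[0,0,0],11,0]]'
cat > meas.py <<'E'
from h import *
import sys
def holes(c,kind):
    "pixel centres of round blobs; kind 'hole' (counter colour in plate) "
    return
name=sys.argv[1]; c=read_camera("wrist"); cv2.imwrite(f"pics/{name}.png",c["frame"]); np.savez(f"{name}.npz",**c); go(get_state()["eef_pos"])
E
python3 meas.py w3
```

```text
time: 7.0
eef_pos: [0.4808, -0.149, 0.2151]
tcp_rot: [0.998, -0.065, -0.0, -0.0]
contact_force: [0.6, -0.0, 0.6]
opening: 0.999
finger_force: 0.0
time: 7.4
eef_pos: [0.4808, -0.1496, 0.2152]
tcp_rot: [0.988, -0.157, -0.0, -0.0]
contact_force: [-0.5, -0.4, 0.4]
opening: 0.998
finger_force: 0.0
pos [ 0.4808 -0.1499  0.2153] ang -18.09 shift [0. 0. 0.] yaw None t 7.45
```

View pics/w3.png

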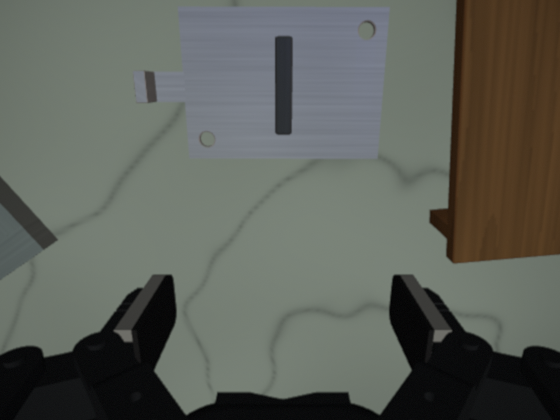

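The whole cover is visible: holes at (367,30) and (207,139), bar at (275–292, 36–135), lip at (150,86).

```bash
python3 - <<'E'
from h import *
c=dict(np.load("w3.npz")); f=c["frame"].astype(int); b,g,r=f[...,0],f[...,1],f[...,2]
m=((b>g+5)&(b>90)).astype(np.uint8); m[200:]=0; m[:,:120]=0; m[:,430:]=0
cs,hi=cv2.findContours(m,cv2.RETR_CCOMP,cv2.CHAIN_APPROX_NONE)
H={}
for k,q in zip(cs,hi[0]):
    A=cv2.contourArea(k)
    if A>60: 
        M=cv2.moments(k); print("area",A,"parent",q[3],"c",M["m10"]/M["m00"],M["m01"]/M["m00"],cv2.boundingRect(k))
        if q[3]>=0 and A<600: H[M["m10"]/M["m00"]]=(M["m10"]/M["m00"],M["m01"]/M["m00"])
k=sorted(H); W=[ray(c,*H[i],.006)[:2] for i in k]; h1,h0=W[0],W[-1]
v=h0-h1; d=np.degrees(np.arctan2(v[1],v[0]))-np.degrees(np.arctan2(94,144)); print("dist172",np.linalg.norm(v),"ang",d,"O",(h0+h1)/2)
# plate only: open to remove tongue, fill
p=cv2.morphologyEx(m,cv2.MORPH_CLOSE,np.ones((25,25))); p=cv2.morphologyEx(p,cv2.MORPH_OPEN,np.ones((61,61)))
ys,xs=np.nonzero(p); Wp=np.array([ray(c,x,y,.006)[:2] for x,y in zip(xs,ys)]).astype(np.float32)*1000; rr=cv2.minAreaRect(Wp); print("plate",rr)
P=cloud(c); z=P[...,2]; hm=((z>.036)&(z<.052)).astype(np.uint8); hm[:, :260]=0; hm[:,310:]=0; hm[150:]=0
dm=((f.max(-1)<90)).astype(np.uint8); dm[:20]=0; dm[150:]=0; dm[:,:255]=0; dm[:,315:]=0
for q in (hm,dm):
    ys,xs=np.nonzero(q); Wh=np.array([ray(c,x,y,.044)[:2] for x,y in zip(xs,ys)]).astype(np.float32)*1000; print("bar",cv2.minAreaRect(Wh),len(xs))
E
```

```text
area 247.0 parent -1 c 139.59919028340082 86.12887989203779 (134, 72, 12, 30)
area 30227.5 parent -1 c 280.93907865354396 79.89607697185234 (155, 7, 235, 151)
area 339.0 parent 12 c 206.50196656833822 139.91691248770894 (196, 129, 21, 25)
area 1812.0 parent 12 c 283.1414643119941 84.42844002943339 (274, 35, 20, 101)
area 311.0 parent 12 c 366.4855305466238 29.744908896034296 (357, 19, 20, 22)
dist172 0.1723518078133972 ang -107.88880471483768 O [ 0.55563185 -0.17402309]
plate ((559.2888793945312, -173.59213256835938), (182.96932983398438, 133.69580078125), 71.96615600585938)
bar ((555.90869140625, -174.3588104248047), (13.589276313781738, 75.05811309814453), 71.62422943115234) 1700
bar ((555.916259765625, -174.28924560546875), (13.452481269836426, 75.06867218017578), 71.62421417236328) 1697
```

```bash
python3 -m crank '[[[-15,-35,0],-4,0],[[-30,-70,0],-8,0],[[-45,-105,0],-12,0],[[-60,-140,0],-16,0],[[-75,-175,0],-20,0],[[-90,-210,-10],-25,0],[[-105,-245,-20],-30,0],[[-120,-280,-25],-33,0],[[-133,-315,-25],-33,0],[[-133,-315,-25],-33,0]]'; python3 -m crank '[[[0,0,0],0,0],[[0,0,0],0,0]]' >/dev/null; python3 meas.py w4
```

```text
time: 8.45
eef_pos: [0.4522, 0.1937, 0.2409]
tcp_rot: [0.991, 0.132, 0.0, -0.001]
contact_force: [-0.6, -1.3, 0.7]
opening: 0.996
finger_force: 0.0
pos [0.453  0.1892 0.2403] ang 14.71 shift [0. 0. 0.] yaw None t 8.7
```

View pics/w4.png

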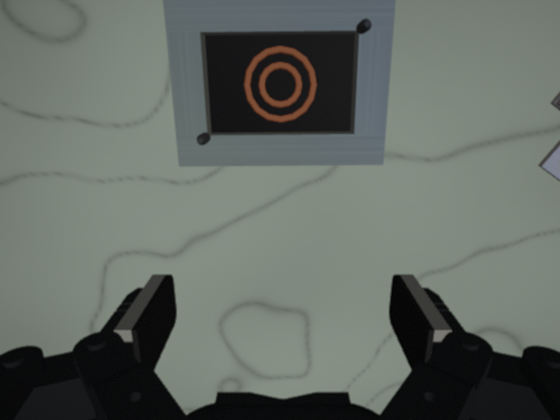

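Collar and both pins are visible: pin blobs at (364,26) and (203,139), recess at (203–357, 31–133).

```bash
python3 - <<'E'
from h import *
c=dict(np.load("w4.npz")); f=c["frame"].astype(int)
dk=((f.max(-1)<85)).astype(np.uint8); pts=[]
for (u,v) in [(203,139),(364,26)]:
    q=np.zeros_like(dk); q[v-11:v+12,u-11:u+12]=dk[v-11:v+12,u-11:u+12]
    n,l,s,ce=cv2.connectedComponentsWithStats(q,connectivity=4); print(s[1:],ce[1:].round(1)); i=l[v,u]; pts.append(ce[i])
W=[ray(c,*p,.0365)[:2] for p in pts]
v=W[1]-W[0]; d=np.degrees(np.arctan2(v[1],v[0]))-np.degrees(np.arctan2(94,144)); print("dist172",np.linalg.norm(v),"ang",d,"O",(W[0]+W[1])/2)
z=cloud(c)[...,2]; m=((z>.016)&(z<.034)).astype(np.uint8); m[180:]=0; m[:,:150]=0; m[:,410:]=0
m=cv2.morphologyEx(m,cv2.MORPH_OPEN,np.ones((3,3)))
ys,xs=np.nonzero(m); Wp=np.array([ray(c,x,y,.025)[:2] for x,y in zip(xs,ys)]).astype(np.float32)*1000; print("collar",cv2.minAreaRect(Wp),ys.min())
cs,hi=cv2.findContours(dk[:180],cv2.RETR_EXTERNAL,cv2.CHAIN_APPROX_NONE)
for k in cs:
    if cv2.contourArea(k)>3000: K=np.array([ray(c,x,y,.025)[:2]*1000 for x,y in k[:,0]],np.float32); print("recess",cv2.minAreaRect(K),cv2.boundingRect(k))
E
```

```text
[[197 128  18  17 191]] [[205.2 136.2]]
[[353  19  19  19 217]] [[361.9  27.5]]
dist172 0.1661888553001616 ang -74.96675223948155 O [0.53120346 0.21189487]
collar ((528.00048828125, 211.47677612304688), (143.8640899658203, 201.08810424804688), 14.81011962890625) 0
recess ((530.8248901367188, 212.15011596679688), (97.78569030761719, 166.4684295654297), 18.948869705200195) (197, 19, 175, 126)
```

```bash
python3 - <<'E'
from h import *
f=np.load("w4.npz")["frame"]
a=[cv2.resize(f[v-18:v+18,u-18:u+18],None,fx=11,fy=11,interpolation=cv2.INTER_NEAREST) for u,v in [(203,139),(364,26)]]
cv2.imwrite("pics/crop.png",np.clip(np.hstack(a).astype(int)*1.6,0,255).astype(np.uint8))
E
```

```text
(no output)
```

View pics/crop.png

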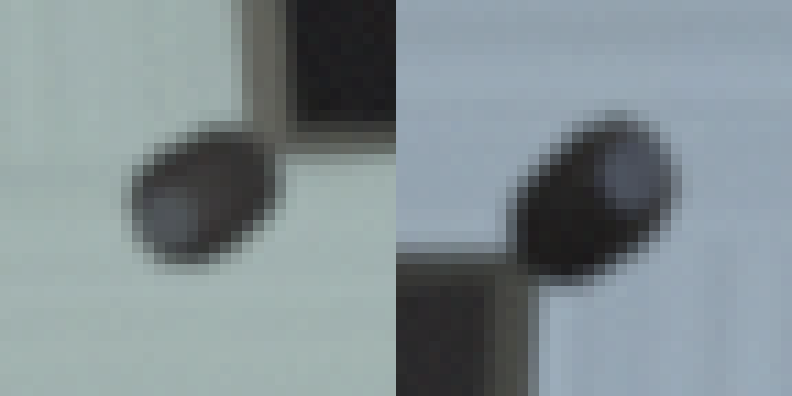

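Crop: the left pin's tip is at pixel (199.9,139.9) with its foot near (204.3,137.5). The right pin's tip is at (366.8,23.5) with its foot near (361.5,28.0).

```bash
python3 - <<'E'
from h import *
c=dict(np.load("w4.npz"))
for A,B,h in [((199.9,139.9),(366.8,23.5),.049),((204.3,137.5),(361.5,28),.025)]:
    W=[ray(c,*A,h)[:2],ray(c,*B,h)[:2]]; v=W[1]-W[0]; d=np.degrees(np.arctan2(v[1],v[0]))-np.degrees(np.arctan2(94,144)); print("dist172",np.linalg.norm(v),"ang",d,"O",(W[0]+W[1])/2)
go([.5558,-.1742,.11],-18)
E
```

```text
dist172 0.1709677587654372 ang -74.84263245336439 O [0.5308498 0.2123427]
dist172 0.17271981342157694 ang -74.8599641602894 O [0.53026443 0.21235172]
pos [0.453  0.1892 0.2403] ang 14.71 shift [  7.2 377.6 130.4] yaw 32.7 t 8.7
```

```bash
python3 -m crank '[[[1,42,0],4,0],[[2,84,0],8,0],[[3,126,0],12,0],[[4,168,0],16,0],[[5,210,0],20,0],[[6,252,0],24,0],[[7,294,0],28,0],[[7,336,20],32.8,0],[[7,378,50],32.8,0],[[7,378,90],32.8,0]]'; python3 -m crank '[[[0,0,30],0,0],[[0,0,40],0,0],[[0,0,40],0,0],[[0,0,40],0,0]]'; python3 - <<'E'
from h import *
go([.5558,-.1742,.015],-18.1)
E
```

```text
time: 9.7
eef_pos: [0.5579, -0.1806, 0.1523]
tcp_rot: [0.987, -0.16, 0.004, 0.002]
contact_force: [0.2, 0.6, -0.1]
opening: 1.001
finger_force: 0.0
time: 10.1
eef_pos: [0.5569, -0.1745, 0.1123]
tcp_rot: [0.988, -0.157, 0.001, 0.0]
contact_force: [0.8, -0.5, 0.4]
opening: 0.998
finger_force: 0.0
pos [ 0.5569 -0.1745  0.1123] ang -18.05 shift [-1.4  0.  97.3] yaw 0.0 t 10.1
```

```bash
python3 -m crank '[[[-1,0,35],0,0],[[-1,0,70],0,0],[[-1,0,90],0,0],[[-1,0,97],0,0],[[-1,0,97],0,0],[[-1,0,97],0,120],[[-1,0,97],0,200],[[-1,0,97],0,255],[[-1,0,97],0,255],[[-1,0,97],0,255]]' 70;  python3 -m crank '[[[0,0,0],0,255],[[0,0,0],0,255]]';python3 - <<'E'
from h import *
go([.5558,-.1742,.1],-18.1)
E
```

```text
time: 11.1
eef_pos: [0.5553, -0.1738, 0.0142]
tcp_rot: [0.988, -0.157, 0.0, 0.0]
contact_force: [-5.7, 5.1, 9.2]
opening: 0.151
finger_force: 69.4
time: 11.3
eef_pos: [0.5555, -0.1737, 0.0143]
tcp_rot: [0.988, -0.157, 0.0, 0.0]
contact_force: [-1.1, 0.4, 4.2]
opening: 0.153
finger_force: 69.7
pos [ 0.5555 -0.1737  0.0143] ang -18.03 shift [  0.5   0.4 -85.7] yaw 0.1 t 11.3
```

```bash
python3 -m crank '[[[0,0,-4],0,255],[[0,0,-12],0,255],[[0,0,-25],0,255],[[0,0,-40],0,255],[[0,0,-60],0,255],[[0,0,-80],0,255],[[0,0,-98],0,255],[[0,0,-110],0,255],[[0,0,-115],0,255],[[0,0,-115],0,255]]' 100; python3 - <<'E'
from h import *
go([.5301,.2122,.13],15.15)
E
```

```text
time: 12.3
eef_pos: [0.5554, -0.1735, 0.1295]
tcp_rot: [0.988, -0.157, 0.001, 0.0]
contact_force: [0.9, 0.0, -5.6]
opening: 0.147
finger_force: 97.5
pos [ 0.5554 -0.1735  0.1295] ang -18.03 shift [-143.5 -358.9   -0.8] yaw -33.2 t 12.3
```

```bash
python3 -m crank '[[[-6,-15,0],-2,255],[[-18,-45,0],-5,255],[[-34,-85,0],-9,255],[[-50,-125,0],-13,255],[[-66,-165,0],-17,255],[[-82,-205,0],-21,255],[[-98,-245,0],-25,255],[[-114,-285,0],-28,255],[[-127,-318,0],-31,255],[[-137,-343,0],-33.2,255]]'; python3 -m crank '[[[0,0,0],0,255],[[0,0,0],0,255]]' >/dev/null; python3 - <<'E'
from h import *
go([.5301,.2122,.07],15.15)
E
```

```text
time: 13.3
eef_pos: [0.5289, 0.198, 0.127]
tcp_rot: [0.991, 0.134, -0.002, -0.0]
contact_force: [0.4, -0.5, -5.8]
opening: 0.148
finger_force: 98.0
pos [0.5295 0.196  0.1272] ang 15.3 shift [  5.  -15.5  57.1] yaw 0.2 t 13.5
```

```bash
python3 -m crank '[[[3,-8,15],0,255],[[5,-15.5,35],0.2,255],[[5,-15.5,45],0.2,255],[[5,-15.5,45],0.2,255],[[5,-15.5,45],0.2,255]]'; python3 meas.py w5; python3 - <<'E'
from h import *
go([.5301,.2122,.07],15.15)
c=read_camera("side"); f=c["frame"]; cv2.imwrite("pics/s5.png",np.hstack([cv2.resize(f[190:330,220:400],None,fx=4.2,fy=4.2)]))
E
```

```text
time: 14.0
eef_pos: [0.5317, 0.2108, 0.0831]
tcp_rot: [0.992, 0.13, -0.0, 0.0]
contact_force: [0.1, 0.2, -5.4]
opening: 0.146
finger_force: 98.3
pos [0.5324 0.211  0.084 ] ang 14.92 shift [0. 0. 0.] yaw None t 14.05
pos [0.5324 0.211  0.084 ] ang 14.92 shift [-1.9 -1.7 14. ] yaw -0.2 t 14.05
```

View pics/w5.png

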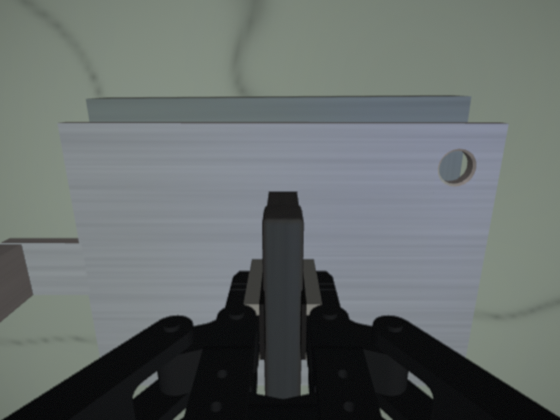

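The held cover is level over the collar: far cover edge at row 123 (cols 60–507), collar's far edge at row 97 (cols 88–470), far hole at (457,166). I'll check the offset from this.

```bash
python3 - <<'E'
from h import *
c=dict(np.load("w5.npz"))
u=np.radians(15.1); n=np.array([np.cos(u),np.sin(u)]); e=np.array([n[1],-n[0]])  # n=tool x, e=tool y dir
O=np.array([.5305,.2123])
def f(p): p=np.array(p)[:2]-O; return (p@n*1000).round(1),(p@e*1000).round(1)
for nm,p in dict(colL=ray(c,88,98,.025),colR=ray(c,470,96,.025),covL=ray(c,60,123,.0757),covR=ray(c,507,123,.0757),hole=ray(c,457,166.5,.0757)).items(): print(nm,f(p))
s=get_state(); print("tcp",f(s["eef_pos"]), "force",s["contact_force"].round(1))
E
```

```text
colL (np.float64(75.1), np.float64(-98.9))
colR (np.float64(75.6), np.float64(99.2))
covL (np.float64(67.1), np.float64(-86.1))
covR (np.float64(66.6), np.float64(90.8))
hole (np.float64(49.2), np.float64(73.5))
tcp (np.float64(1.8), np.float64(1.7)) force [-0.4  0.3 -6.7]
```

```bash
python3 -m crank '[[[-1.8,-1.8,8],-0.2,255],[[-1.8,-1.8,14],-0.2,255],[[-1.8,-1.8,14],-0.2,255],[[-1.8,-1.8,14],-0.2,255],[[-1.8,-1.8,14],-0.2,255]]'; python3 - <<'E'
from h import *
go([.5304,.2123,.0393],15.1)
E
```

```text
time: 14.6
eef_pos: [0.5297, 0.2128, 0.0697]
tcp_rot: [0.991, 0.132, 0.0, 0.0]
contact_force: [0.8, 0.5, -6.6]
opening: 0.149
finger_force: 98.3
pos [0.5297 0.2128 0.0697] ang 15.17 shift [ 0.5  0.6 30.4] yaw 0.1 t 14.6
```

```bash
python3 -m crank '[[[0.5,0.5,4],0,255],[[0.5,0.5,8],0,255],[[0.5,0.5,12],0,255],[[0.5,0.5,15],0,255],[[0.5,0.5,18],0,255],[[0.5,0.5,18],0,255]]'; python3 - <<'E'
from h import *
go([.5304,.2123,.0393],15.1)
E
```

```text
time: 15.2
eef_pos: [0.5297, 0.2123, 0.0508]
tcp_rot: [0.991, 0.132, -0.001, 0.0]
contact_force: [-0.4, -0.1, -6.2]
opening: 0.145
finger_force: 98.3
pos [0.5297 0.2123 0.0508] ang 15.16 shift [ 0.7  0.1 11.5] yaw 0.1 t 15.2
```

No contact, and the underside is now about 12 mm below the pin tips, so the pins are through. Lowering the rest.

```bash
python3 -m crank '[[[0.5,0,3],0,255],[[0.5,0,6],0,255],[[0.5,0,8.5],0,255],[[0.5,0,10.5],0,255],[[0.5,0,11.5],0,255],[[0.5,0,12],0,255],[[0.5,0,12],0,255]]'; python3 - <<'E'
from h import *
go([.5304,.2123,.0393],15.1)
E
```

```text
time: 15.9
eef_pos: [0.5307, 0.2125, 0.0395]
tcp_rot: [0.991, 0.132, 0.0, -0.0]
contact_force: [0.3, -0.3, -6.1]
opening: 0.148
finger_force: 98.5
pos [0.5307 0.2125 0.0395] ang 15.17 shift [-0.3  0.1  0.2] yaw 0.1 t 15.9
```

```bash
python3 -m crank '[[[0,0,0.7],0,255],[[0,0,1.4],0,255],[[0,0,1.4],0,255],[[0,0,1.4],0,255]]'
```

```text
time: 16.3
eef_pos: [0.5308, 0.2126, 0.0393]
tcp_rot: [0.991, 0.132, -0.0, 0.0]
contact_force: [-4.6, -1.9, 4.8]
opening: 0.145
finger_force: 99.9
```

Contact: the force went from −6 to +5 N at z ≈ 0.0393, the expected seat height. Releasing gradually, then retreating up.

```bash
python3 -m crank '[[[0,0,1],0,200],[[0,0,1],0,150],[[0,0,1],0,60],[[0,0,1],0,0],[[0,0,1],0,0],[[0,0,1],0,0],[[0,0,1],0,0]]' 20; python3 -m crank '[[[0,0,-10],0,0],[[0,0,-35],0,0],[[0,0,-75],0,0],[[0,0,-120],0,0],[[-30,0,-160],0,0],[[-60,0,-180],0,0],[[-85,0,-180],0,0],[[-85,0,-180],0,0],[[-85,0,-180],0,0]]'; python3 meas.py w6; python3 - <<'E'
from h import *
c=dict(np.load("w6.npz")); P=cloud(c); z=P[...,2]; f=c["frame"].astype(int); b,g=f[...,0],f[...,1]
m=((b>g+5)&(b>90)&(z>.02)&(z<.045)); m[250:]=0
Q=P[m]; A=np.c_[Q[:,:2],np.ones(len(Q))]; k=np.linalg.lstsq(A,Q[:,2],rcond=None)[0]; print("top plane z",Q[:,2].mean(),"tilt",k[:2],len(Q))
E
```

```text
time: 17.0
eef_pos: [0.5307, 0.2125, 0.0371]
tcp_rot: [0.991, 0.132, 0.0, -0.0]
contact_force: [-1.2, 0.1, 0.8]
opening: 1.0
finger_force: 0.0
time: 17.9
eef_pos: [0.4486, 0.1903, 0.2179]
tcp_rot: [0.991, 0.132, 0.001, -0.0]
contact_force: [0.7, 0.3, -0.2]
opening: 0.997
finger_force: 0.0
pos [0.449  0.1903 0.2175] ang 15.16 shift [0. 0. 0.] yaw None t 17.95
top plane z 0.030609152727190357 tilt [-0.00129112  0.00643041] 32247
```

View pics/w6.png

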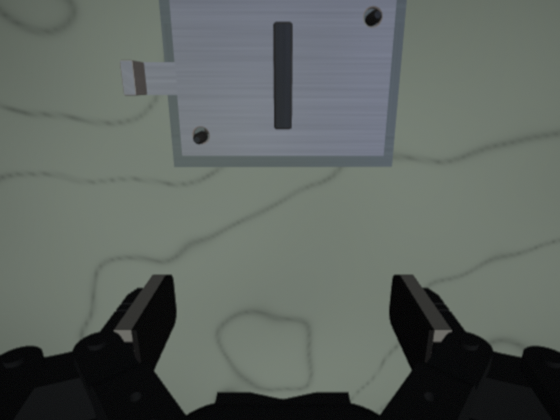

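The cover is seated: pins show in both holes at (373,16) and (201,135), the collar rim is even all round, and the plate top is at 0.0306 m (expected 0.031), level.

```bash
python3 -c "
from plant import ctrl; print(ctrl.sign_off())"
```

```text
the job is handed in; nothing more can be done
None
```

The cover is seated flush on the collar with both pins through its holes, the gripper is clear of it, and the job was handed in at about 18 s; no verdict came back from the hand-in.

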